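# Clear the balance pan and set the check weight on it

## Robot

A 6-joint arm with a two-finger parallel gripper is mounted at the origin on the work surface. World frame = base frame: x ahead of the robot, y to its left, z up, the work surface at z = 0. Lengths are in m, angles in rad, forces in N, time in s.
With the tool pointing down it reaches from about 0.275 to 0.775 m from the base axis. Payload 14.6 kg.
Tool frame: the origin (TCP) lies between the finger pads; the fingertips stand 11 mm ahead of it and the grasp point (between the pads) lies 8 mm behind it; z points along the fingers, y is the line along which they close (so a half turn about z gives the same grasp; the last joint's range is limited). The gripper opens to 85 mm and grips with 20 to 120 N. Pads are 22 mm wide; open, the fingers measure 114 mm over their backs; the gripper's body (76 mm by 85 mm) begins 54 mm behind the grasp point. The pads swing forward as they close: fully open they stand 13 mm farther back than shut.
Start: joints at [-1.298, 0.263, -0.048, 1.259, 0, 1.415], TCP at [0.218, -0.478, 0.242] pointing down, gripper open.
Joint ranges: [-2.65, 2.65], [-0.89, 1.7], [-1.18, 1.37], [-2.13, 2.11], [-1.35, 1.29], [-3.14, 3.14]. Speed limits (rad/s): [1.89, 1.89, 2.57, 2.79, 3.14, 3.14].

## Interface

Orientations are given as a unit quaternion [x, y, z, w].
In Python, from plant import r, effector, kinematics, sensors, camera, finish_job gives the robot as it stands. Calls block until the motion is done:
- r.reach(position, orientation): joint-space move of the TCP to a pose.
- r.line_to(position, max_speed=0.15, frame=None, guard=None): straight line of the TCP; frame=None keeps the orientation; max_speed is the mean speed in m/s. With guard (N) it stops when the force on the tool has changed by that much, and returns True; else False.
- r.move_joints(angles): joint-space move.
- effector.command_gripper(opening, grasp_force=None): finger opening in m; grasp_force is the grip in N (None keeps the last); returns when the fingers have stopped.
- r.pause(seconds).
- kinematics.inverse_kinematics(position, orientation): joint angles nearest the present ones, or None.
- sensors.get_obs(): the state.
- camera(name): name is "scene" or "top"; returns a dict with "image" (480x640x3 uint8, blue, green, red), "intrinsics" (3x3 intrinsics, pixels), "distortion" ([k1, k2, p1, p2, k3] as OpenCV has them; the pictures are not rectified), "rvec" (rotation vector, rad) and "tvec" (3), from world to camera coordinates, as OpenCV has them. Camera axes: x right, y down, z forward; pixel columns grow to the right and rows downward; lengths in m; the calibration is good to about 2 mm. A picture is of the moment at which its call begins. There is no depth.
A pose or a line that the arm cannot do raises r.PlanningError and nothing moves.
- finish_job(): hands the job in; it is judged then, once.
The state is a dict: "t": time; "q": joint angles; "joint_vel": joint speeds; "effort": joint torques, N m; "eef_pos": TCP position; "eef_rot": TCP orientation; "force": force on the tool from outside, world axes, zero at the start; "torque": the same for the moment, N m; "opening": finger opening in m; "gripper_force": force on a finger pad.
Only numpy, scipy, OpenCV 4.12 (cv2) and the standard library are available. Lean on these libraries where they do the work, as an engineer would, in place of code of your own. Each camera call takes 0.05 s, during which the arm holds its last target. There are 200 camera calls.

## Task

The balance is due for its check, but a jar has been left on its pan. First take the amber jar with the red lid off the pan and stand it upright on the round cork mat. Then take the largest of the three brass weights and set it gently, not dropped, upright on the middle of the cleared pan, so that the pan carries that weight alone.

Things in the scene. Friction and masses are not known exactly. Their poses are not given: they have to be found in the camera images.
- jar_center (a point): Closed amber jar with a red screw lid and a paper label, 48 mm in diameter, 75 mm high, 120 to 210 g; it stands upright on the balance pan, not always in the middle. The point is its centre, half-way up (37.5 mm above its underside); z is its axis.
- weight_center (a point): The largest of three brass knob weights standing on a thin black rubber sheet (6 mm thick): 500 g, a plain cylinder 38 mm in diameter and 46 mm high, then a thin neck and a knob 22 mm in diameter, 62 mm high in all. The two others are 28 mm and 22 mm in diameter, 46 and 36 mm high, and stand at least 75 mm from it, centre to centre; which stands where varies. The point is its centre, half-way up (31 mm above its underside); z is its axis.
- balance: White bench balance, 250 x 190 mm, fixed on the bench, with a round flat steel weighing pan 130 mm in diameter. The origin lies on the bench right under the pan's centre; the pan's top is 80 mm above it, and stands highest. x points from the display panel to the pan (the panel's edge is 165 mm from the pan's centre, at -x), z up.
- mat_top (a point): Round cork mat, 110 mm in diameter, 5 mm thick, fixed on the bench. The point is the centre of its top face; z up.

How it is judged:
On the way:
1. the jar stands upright on the cork mat, while the weight is still away from the balance (horizontal distance between jar_center and mat_top below 0.035 m and z of jar_center in the frame of mat_top below 0.043 m and angle between jar_center's own z axis and vertical below 0.17 rad and horizontal distance between weight_center and balance above 0.1 m), for 0.2 s.
At the end, for the whole second after the job is handed in: The jar stands upright (within 10 degrees) on the cork mat, its centre within 35 mm of the mat's; the largest brass weight stands upright (within 10 degrees) on the balance pan, within 18 mm of its centre, and nothing else rests on the balance (horizontal distance between jar_center and mat_top below 0.035 m and z of jar_center in the frame of mat_top below 0.043 m and angle between each of jar_center, weight_center's own z axis and vertical below 0.17 rad and horizontal distance between weight_center and balance below 0.018 m and z of weight_center in the frame of balance between 0.106 and 0.116 m and contact force between balance and anything else below 5.4 N); the robot touches nothing.
It fails at once if the weight is dropped or flung (moves faster than 0.5 m/s while no finger holds it) (linear speed of weight_large above 0.5 m/s and contact force between weight_large and the fingers below 0.2 N).
It also fails if it takes over 69 s, if anything falls off the work surface, if the arm or the gripper's body presses on something with over 40 N, if the wrist force passes 120 N, or if a joint passes its speed limit or range.

## Working session

There is one attempt and no reset: what is moved stays moved. The work goes in short steps, each a Python script; the robot and the scene stay as the last script left them, time stands still between calls to the robot, and variables do not carry over. Pictures are saved under pics/ and viewed, at most 10 in all, crops included, and the job is handed in when it is done.

```bash
ls; mkdir -p pics
python3 - <<'E'
from plant import r,camera,sensors
import cv2,numpy as np
for n in("scene","top"):
    c=camera(n); cv2.imwrite(f"pics/{n}0.png",c["image"])
    R=cv2.Rodrigues(np.array(c["rvec"],float))[0]; print(n,c["intrinsics"],-R.T@np.array(c["tvec"]).ravel(),R[2],c["distortion"])
o=sensors.get_obs();print(o["t"],o["eef_rot"],o["opening"])
E
```

```text
pics
scene [[582.08577949   0.         329.18399228]
 [  0.         582.08577949 251.00036209]
 [  0.           0.           1.        ]] [1.13923173 0.11330473 0.97725914] [-0.56649229 -0.12657174 -0.81428869] [-0.14027742  0.          0.          0.          0.        ]
top [[459.81806452   0.         312.89951897]
 [  0.         459.81806452 232.76774953]
 [  0.           0.           1.        ]] [ 0.46719998 -0.00866929  1.05177015] [ 0.06311543 -0.00521102 -0.99799263] [-0.00996042  0.          0.          0.          0.        ]
0.1 [ 9.77208770e-01  2.12279990e-01 -7.89216198e-06 -4.75114543e-04] 0.08499027944412897
```

View pics/scene0.png

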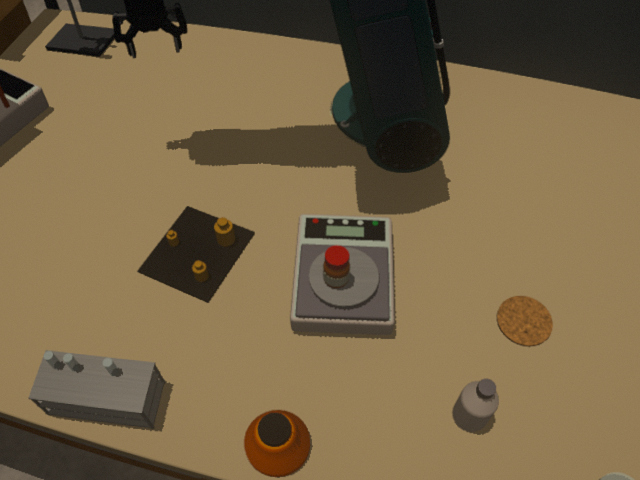

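View pics/top0.png

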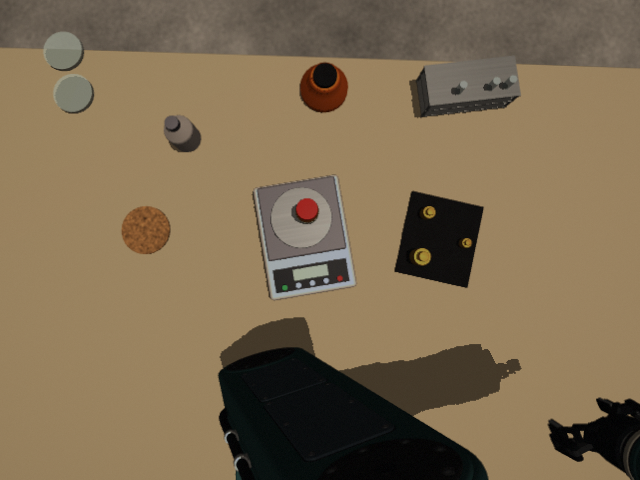

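The top view shows the jar lid at about (307,210), the pan at (301,217), the mat at (146,230) and the largest weight at (422,257). In the scene view the same weight's knob is at about (224,224).

```bash
cat > h.py <<'E'
import cv2,numpy as np
def ray(c,uv,z):
    K=np.array(c["intrinsics"]);R=cv2.Rodrigues(np.array(c["rvec"],float))[0]
    p=cv2.undistortPoints(np.array([[uv]],float),K,np.array(c["distortion"],float))[0,0]
    d=R.T@np.array([*p,1]);o=-R.T@np.array(c["tvec"],float).ravel()
    return (o+d*(z-o[2])/d[2])[:2]
def proj(c,P):
    return cv2.projectPoints(np.array([P],float),np.array(c["rvec"],float),np.array(c["tvec"],float),np.array(c["intrinsics"]),np.array(c["distortion"],float))[0][0,0]
def blob(img,lo,hi,box):
    "largest HSV blob in box (x0,y0,x1,y1): contour in full image pixels"
    x0,y0,x1,y1=box
    m=cv2.inRange(cv2.cvtColor(img[y0:y1,x0:x1],cv2.COLOR_BGR2HSV),np.array(lo),np.array(hi))
    cs=cv2.findContours(m,cv2.RETR_EXTERNAL,cv2.CHAIN_APPROX_NONE)[0]
    return max(cs,key=cv2.contourArea)+np.array([x0,y0])
E
python3 - <<'E'
from h import *
from plant import camera
t=camera("top");s=camera("scene")
def show(n,c,k,z):
    e=cv2.fitEllipse(cv2.convexHull(k)); (u,v),rad=cv2.minEnclosingCircle(k)
    print(n,np.round(e[0],1),np.round(e[1],1),round(rad,1),"xy",ray(c,e[0],z).round(4),"encl",ray(c,(u,v),z).round(4))
I=t["image"];J=s["image"]
show("mat t",t,blob(I,(5,90,40),(20,255,255),(110,190,180,270)),.005) if 0 else None
h=cv2.cvtColor(I,cv2.COLOR_BGR2HSV);hs=cv2.cvtColor(J,cv2.COLOR_BGR2HSV)
print("mat",h[230,146],"table",h[190,200],"pan",h[230,290],"grey",h[195,265],"white",h[270,262], "brass",h[257,422],"rub",h[220,450])
print("S mat",hs[320,525],"table",hs[300,450],"pan",hs[285,360],"grey",hs[310,310],"brass",hs[240,225],"rub",hs[280,210])
show("lid t",t,blob(I,(0,180,90),(6,255,255),(280,185,335,235)),.155)
show("lid s",s,blob(J,(0,180,90),(6,255,255),(310,235,360,300)),.150)
show("mat t",t,blob(I,(5,150,40),(15,255,255),(110,190,180,270)),.005)
show("mat s",s,blob(J,(5,150,40),(15,255,255),(485,285,565,355)),.005)
show("br t",t,blob(I,(12,120,50),(35,255,255),(408,242,438,272)),.05)
show("br s",s,blob(J,(8,120,50),(35,255,255),(208,212,240,250)),.03)
cv2.imwrite("pics/c1.png",np.hstack([cv2.resize(I[170:270,240:340],(400,400),interpolation=2),cv2.resize(I[230:280,400:450],(400,400),interpolation=2)]))
E
```

```text
mat [ 14 164 129] table [ 19  99 155] pan [ 17  32 153] grey [  7  31 106] white [ 18  98 156] brass [ 24 164 160] rub [20 51 15]
S mat [ 16 173 122] table [ 19 106 151] pan [ 18  41 111] grey [10 40 95] brass [ 19 200  56] rub [14 93 41]
lid t [306.6 208.8] [20.3 21.5] 10.8 xy [5.706e-01 3.000e-04] encl [5.697e-01 4.000e-04]
lid s [336.5 255.2] [19.8 23.7] 11.8 xy [ 0.5693 -0.0009] encl [ 0.57   -0.0007]
mat t [145.3 229.8] [46.9 47.7] 23.9 xy [0.5288 0.3678] encl [0.5288 0.3676]
mat s [528.3 325. ] [39.4 48.8] 24.4 xy [0.5396 0.3749] encl [0.5386 0.3725]
br t [421.9 256.2] [17.5 17.7] 8.9 xy [ 0.4864 -0.2531] encl [ 0.4867 -0.2531]
br s [224.  231.3] [21.2 30. ] 14.7 xy [ 0.4845 -0.255 ] encl [ 0.4851 -0.2568]
```

View pics/c1.png

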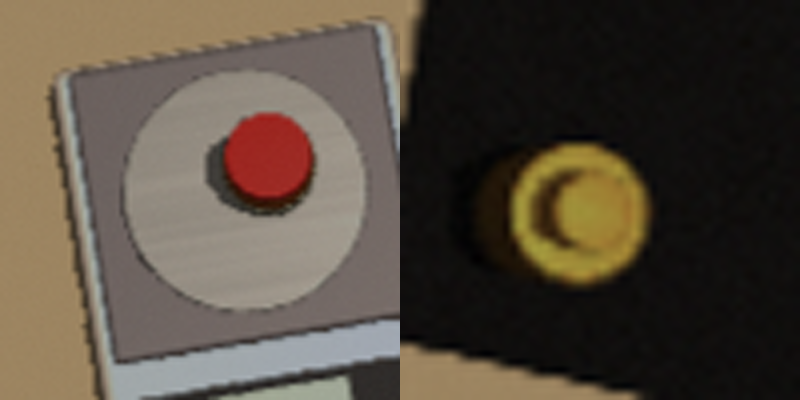

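Crop: the pan circle is centred at about (300.5,217) px and the weight's body-top disc at (422.1,256.0). The small weights lie up and to the right of it in the image, so I'll close the fingers along the other diagonal.

```bash
cat >> h.py <<'E'
from scipy.spatial.transform import Rotation as Ro
def down(ydir):
    y=np.array([*ydir,0.])/np.hypot(*ydir);z=np.array([0,0,-1.])
    return Ro.from_matrix(np.c_[np.cross(y,z),y,z]).as_quat()
E
python3 - <<'E'
from h import *
from plant import r,camera,sensors,effector,kinematics as k
t=camera("top")
print("pan",ray(t,(300.5,217),.08),"w",ray(t,(422.1,256),.052))
jar=np.array([.570,0.]);mat=np.array([.5288,.3678])
for d in((0,1),(0,-1)):
  for p in((*jar,.25),(*jar,.115),(*mat,.04)): print(d,np.round(k.inverse_kinematics(p,down(d)),2))
for d in((.656,.755),(-.656,-.755)):
  for p in((.486,-.253,.03),(.55,.01,.11)): print(d,np.round(k.inverse_kinematics(p,down(d)),2))
q=down((0,1)) if abs(k.inverse_kinematics((*jar,.25),down((0,1)))[5])<2.2 else down((0,-1))
effector.command_gripper(.075)
r.reach((*jar,.25),q)
r.line_to((*jar,.116),max_speed=.1,guard=8)
effector.command_gripper(.03,grasp_force=40)
o=sensors.get_obs();print(o["t"],o["eef_pos"],o["opening"],o["gripper_force"])
cv2.imwrite("pics/s1.png",camera("scene")["image"][100:400,200:500])
E
```

```text
pan [0.56138028 0.01354146] w [ 0.48687767 -0.25297193]
(0, 1) [-0.14  0.34  0.08  1.32  0.   -0.14]
(0, 1) [-0.14  0.41 -0.19  0.98  0.   -0.14]
(0, 1) [ 0.48  0.58 -0.1   0.89  0.    0.48]
(0, -1) [-0.14  0.34  0.08  1.32  0.    3.  ]
(0, -1) [-0.14  0.41 -0.19  0.98  0.    3.  ]
(0, -1) [ 0.48  0.58 -0.1   0.89  0.   -2.66]
(0.656, 0.755) [-0.63  0.45 -0.38  0.74  0.    0.09]
(0.656, 0.755) [-0.13  0.38 -0.25  0.94  0.    0.59]
(-0.656, -0.755) [-0.63  0.45 -0.38  0.74  0.   -3.05]
(-0.656, -0.755) [-0.13  0.38 -0.25  0.94  0.   -2.56]
4.5083 [ 5.70204528e-01 -4.52471147e-05  1.16622683e-01] 0.04606921190921671 40.919231716543436
```

View pics/s1.png

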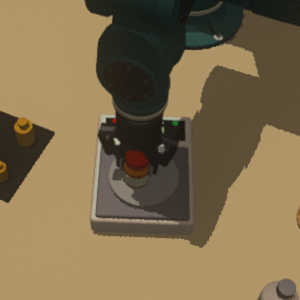

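The jar is held between the fingers, lid at crop (135,160), with the opening at 46 mm. Lifting it and placing it on the mat.

Run:
```python
from h import *
from plant import r,camera,sensors,effector
mat=(.5288,.3678)
r.line_to((.570,0,.23),max_speed=.12)
o=sensors.get_obs();print(o["opening"],o["force"].round(2) if hasattr(o["force"],"round") else o["force"])
r.reach((*mat,.15),down((0,1)))
r.line_to((*mat,.06),max_speed=.1)
print(r.line_to((*mat,.036),max_speed=.03,guard=4))
o=sensors.get_obs();print(o["t"],o["eef_pos"],o["force"])
effector.command_gripper(.075)
r.line_to((*mat,.2),max_speed=.15)
r.reach((.40,.0,.25),down((.656,.755)))
t=camera("top");s=camera("scene");print(sensors.get_obs()["t"])
k=blob(t["image"],(0,180,90),(6,255,255),(100,170,220,280));u,_=cv2.minEnclosingCircle(k)
print("lid t",u,ray(t,u,.08))
cv2.imwrite("pics/p2.png",np.hstack([t["image"][130:330,90:340],s["image"][200:400,300:550]]))
```

```text
0.04634089933683883 [ 0.17 -0.38 -2.66]
True
8.725 [0.52866005 0.36776728 0.04164407] [-0.33655382 -0.16951743  7.55706194]
11.8833
lid t (132.3800048828125, 226.6199951171875) [0.53028131 0.36860016]
```

View pics/p2.png

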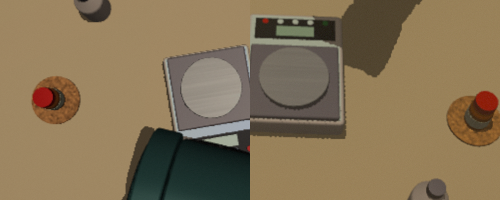

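The jar stands upright in the middle of the mat in both halves of the picture, and the pan is clear. Next I'll refine the pan centre and grasp the weight.

Run:
```python
from h import *
from plant import r,camera,sensors,effector
t=camera("top");s=camera("scene")
for c,b,lo in((t,(262,180,340,252),135),(s,(300,235,392,320),0)):
    I=cv2.cvtColor(c["image"],cv2.COLOR_BGR2HSV)
    k=blob(c["image"],(0,0,130 if c is t else 104),(255,60,200),(266,184,338,252) if c is t else (304,240,386,312))
    e=cv2.fitEllipse(cv2.convexHull(k));print("pan",np.round(e,1) if 0 else e,ray(c,e[0],.08))
w=(.4868,-.253);q=down((.656,.755))
effector.command_gripper(.065)
r.reach((*w,.2),q)
r.line_to((*w,.1),max_speed=.15)
print(r.line_to((*w,.03),max_speed=.06,guard=6))
effector.command_gripper(.025,grasp_force=80)
o=sensors.get_obs();print(o["t"],o["eef_pos"],o["opening"],o["gripper_force"],o["force"])
r.line_to((*w,.05),max_speed=.04)
r.pause(.2);o=sensors.get_obs();print(o["t"],o["eef_pos"],o["opening"],o["gripper_force"],o["force"])
```

```text
pan ((301.0718078613281, 217.16273498535156), (59.69721603393555, 59.97764587402344), 95.69483184814453) [0.5610702  0.01231813]
pan ((343.38580322265625, 275.6363525390625), (57.902809143066406, 69.43374633789062), 93.18316650390625) [0.56274001 0.01222885]
False
15.8083 [ 0.48688512 -0.25325371  0.03063998] 0.0361462080457535 79.1903829574585 [-2.3495165  -0.14831537  9.59617856]
16.6583 [ 0.48668384 -0.25291699  0.0497599 ] 0.0360406213508114 80.27227520942688 [ 0.69661078 -0.54963704 -4.7112996 ]
```

Run:
```python
from h import *
from plant import r,camera,sensors,effector
q=down((.656,.755));p=(.5615,.0125)
r.line_to((.4868,-.253,.2),max_speed=.12)
r.line_to((*p,.2),max_speed=.12)
r.line_to((*p,.115),max_speed=.08)
print(r.line_to((*p,.099),max_speed=.015,guard=3))
o=sensors.get_obs();print(o["t"],o["eef_pos"],o["opening"],o["force"])
```

```text
True
22.425 [0.56144212 0.01250917 0.10464585] 0.03629725708768727 [-0.38111179 -1.48323429  6.84233104]
```

Run:
```python
from h import *
from plant import r,camera,sensors,effector
effector.command_gripper(.065)
r.pause(.2)
r.line_to((.5615,.0125,.25),max_speed=.12)
r.reach((.40,-.15,.3),down((.656,.755)))
t=camera("top");s=camera("scene");print(sensors.get_obs()["t"])
k=blob(t["image"],(17,120,90),(35,255,255),(270,185,335,250));u,_=cv2.minEnclosingCircle(k)
print(u,_,ray(t,u,.126))
cv2.imwrite("pics/p3.png",np.hstack([t["image"][130:330,90:490],s["image"][180:380,150:550]]))
```

```text
25.4167
(299.7903137207031, 214.6774139404297) 9.278220176696777 [0.5615927  0.01407103]
```

View pics/p3.png

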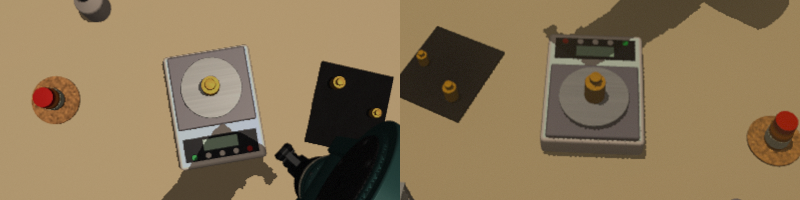

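The weight stands upright in the middle of the pan (crop (210,86), about 2 mm from the centre). The jar is upright on the mat, the small weights haven't moved, and the arm is clear.

```bash
python3 -c "
from plant import finish_job
print(finish_job())"
```

```text
the job is handed in; nothing more can be done
None
```

I handed the job in with the jar upright on the cork mat and the 500 g weight standing alone on the pan, about 2 mm from its centre, at about 25 s of the 69 s allowed; no verdict came back.

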